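# Feel out a spacer's blind hole on the gauge pin and present it hole-up

## Task

First flip the inspection lamp's toggle switch fully over to on. Then find which end of the square aluminium spacer has the deep blind hole (the other end only has a shallow recess) by sliding that end well onto the gauge's level pin, more than half the pin's length. Then turn the spacer so that the deep hole faces straight up and finish while still holding it like that, still, over the middle of the black inspection plate with clear air under it (its centre more than 10 cm above the bench); leave the bystanders where they are.

Things in the scene. Friction and masses are not known exactly. Their poses are not given: they have to be found in the camera images.
- lamp_switch (a joint): Toggle of the inspection lamp, rad: 0 = off, leaning 0.55 rad from vertical towards the switch box's own -x; 1.1 = on, leaning 0.55 rad towards its +x. It turns about the box's y axis, and light friction (about 0.06 N m) keeps it where it is left; no spring.
- lamp_switch_tip (a point): Centre of the black ball (radius 13 mm) at the end of the toggle: a steel rod of radius 5 mm, 75 mm from pivot to ball centre. Its axes turn with the toggle.
- switch_pivot (a point): Pivot of the toggle, 22 mm above the bench, in the middle of the grey switch box (70 mm along x, 50 mm along y, 25 mm high; a dark 26 mm barrel on top, to 35 mm high). The axes are the box's: x is the way the toggle goes to on, y the pivot axis, z up. The box is fixed to the bench.
- spacer: Plain square aluminium spacer, 40 x 40 mm and 70 mm long, about 0.25 kg, lying loose on its side on the bench. Origin at its centre; x runs lengthwise. The +x end has the blind hole: 22 mm across, 32 mm deep, centred. The -x end has a look-alike recess: 22 mm across, only 4 mm deep, centred. The four sides are plain.
- gauge: Steel gauge fixed to the bench: foot 100 x 70 x 12 mm, on it an upright block 50 mm wide (x), 30 mm thick (y, from -30 to 0 mm), its top 82 mm above the bench. Origin on the bench below the block's front face, where the pin comes out; y is the way the pin points, z up. The foot reaches 25 mm in front of the block.
- pin_tip (a point): Centre of the free end of the gauge pin: a level steel pin, 12 mm diameter, 30 mm long, 60 mm above the bench. Its axes are the gauge's: the pin points along +y.
- plate: Black plastic inspection plate fixed to the bench, 140 x 140 mm, 6 mm thick. Origin at the centre of its underside.
- bottle: Bystander: white bottle, 60 mm diameter, 150 mm high. Origin: centre of the underside.
- canister: Bystander: round white wafer canister, 116 mm diameter, 40 mm high. Origin: centre of the underside.
- chip_box: Bystander: flat black chip box, 60 x 60 x 18 mm. Origin: centre of the underside.
- mouse: Bystander: yellow computer mouse, 100 x 60 x 33 mm. Origin: on its underside.
- round_spacer: Bystander: short round solid steel spacer, 32 mm diameter, 22 mm high. Origin: centre of the underside.
- dish: Bystander: small open glass dish, 64 mm diameter, 16 mm high. Origin: centre of the underside.
- tweezers: Bystander: steel tweezers lying flat, 120 mm long along x, 6 mm high. Origin: in the middle of the underside.
Things that resemble listed ones, but are neither listed nor needed, are in the scene too. Of the things that look like the gauge, take the one that is farthest to the robot's right at the start.

How it is judged (in metres and radians):
On the way, in this order (a step that is already met when the one before it is completed fails the run):
1. the lamp toggle is fully over to on (value of joint lamp_switch above 0.9 rad), for 0.2 s.
2. the gauge pin stands more than 15 mm inside the spacer's deep hole (x of pin_tip in the frame of spacer between -0.003 and 0.02 m and y of pin_tip in the frame of spacer between -0.012 and 0.012 m and z of pin_tip in the frame of spacer between -0.012 and 0.012 m), for 0.2 s.
At the end, for the whole second after the job is handed in: The toggle is on (above 0.9 rad); the fingers hold the spacer (more than 2 N), its deep hole facing up within 15 degrees (0.26 rad), its centre more than 100 mm above the bench and within 60 mm (horizontally) of the plate's centre, touching neither plate nor gauge, at rest (value of joint lamp_switch above 0.9 rad and angle between spacer's own x axis and vertical below 0.26 rad and height (world z) of spacer above 0.1 m and horizontal distance between spacer and plate below 0.06 m and contact force between the fingers and spacer above 2 N and contact force between spacer and plate below 0.1 N and contact force between spacer and gauge below 0.1 N and linear speed of spacer below 0.03 m/s and angular speed of spacer below 0.2 rad/s); the arm keeps its last pose, push and grip.
It fails at once if a bystander is shifted by more than 40 mm (distance of any of bottle, canister, chip_box, mouse, round_spacer, dish, tweezers from where it was at the start of the episode above 0.04 m).
It also fails if it takes over 64 s, if anything falls off the work surface, if the arm or the gripper's body presses on something with over 40 N, if the wrist force passes 120 N, or if a joint passes its speed limit or range.

## Robot

A 6-joint arm with a two-finger parallel gripper is mounted at the origin on the work surface. World frame = base frame: x ahead of the robot, y to its left, z up, the work surface at z = 0. Lengths are in mm, angles in rad, forces in N, time in s.
With the tool pointing down it reaches from about 300 to 775 mm from the base axis. Payload 14.6 kg.
Tool frame: the origin (TCP) lies between the finger pads; the fingertips stand manip.tip_reach ahead of it and the grasp point (between the pads) lies 5 mm behind it (manip.tip_reach is the distance from the TCP to the fingertips, in mm); z points along the fingers, y is the line along which they close (so a half turn about z gives the same grasp; the last joint's range is limited). The gripper opens to 94 mm and grips with 3 to 60 N. Pads are 16 mm wide; open, the fingers measure 119 mm over their backs; the gripper's body (75 mm by 177 mm) begins 78 mm behind the grasp point.
Start: joints at [1.224, 0.3, 1.521, -0, 1.321, -0.067], TCP at [151.887, 528.601, 219.446] pointing down, gripper open.
Joint ranges: [-3.03, 3.03], [-0.79, 2.21], [0.23, 2.52], [-1.04, 4.18], [0, 3.07], [-2.55, 2.55]. Speed limits (rad/s): [2.22, 2.22, 2.57, 3.14, 3.14, 3.14].

## Interface

Orientations are given as [roll, pitch, yaw] about the fixed x, y, z axes, in that order (R = Rz(yaw) Ry(pitch) Rx(roll)).
In Python, from cell import manip gives the robot as it stands. The module is installed in compiled form; this text tells all that it offers.
- The arm moves only by the shell command python3 -m creep 'ROWS' [FORCE]. ROWS is JSON, a list of rows, each a list of 3 entries, a list of its own where there are three numbers: the opening, from -1 (shut) to 1 (fully open), then the shift along the tool's x, y, z in cm, then the turn about the tool's z in units of 5 degrees (1.0 is 5 degrees). In form: [[grip, [tx, ty, tz], roll], ...]. A call has 1 to 12 rows; each row is the pose to reach, as a shift and turn from the pose commanded when the call began, along the tool's axes at that moment; what a row does not reach only later rows make up. A row lasts 1/10 s, in which the tool goes at most 50 mm and 8.59 degrees, less where a joint would pass 70% of its speed; a pose out of reach is approached as far as the arm can. A call with a gripper value outside its range is refused whole. The fingers move at their own pace and stop on an object; FORCE is the grip in N (left out, the last holds). Time passes only in rows, so rows that repeat a pose let the fingers close. It gives the time, the measured TCP pose, the force, the opening and the grip force at its end, in the units of the state.
- manip.read_state(): the state, without advancing time (a new reading comes with each control period).
- manip.camera(name): name is "side" or "top"; returns the picture (480x640x3 uint8, red, green, blue); there is no depth.
- manip.camera_params(name): a dict with "fovy" (degrees; the focal length in pixels is half the picture's height over the tangent of half this angle, whatever the lens; pixels are square), "cx", "cy" (the principal point, pixels), "k1" (the pictures are not rectified: a ray, as slopes to the right and down, at radius r is drawn at 1 + k1 r^2 times it, then the intrinsics apply), "origin" and "attitude" of the camera in the world. Camera axes: x right, y down, z forward; pixel columns grow to the right and rows downward; lengths in mm; the calibration is good to about 2 mm. A picture is of the moment at which its call begins. camera_params takes no time and is no camera call.
- manip.sign_off(): hands the job in; it is judged then, once.
The state is a dict: "clock": time; "joints": joint angles; "qd": joint speeds; "effort": joint torques, N m; "eef_pos": TCP position; "eef_rot": TCP orientation; "wrist_force": force on the tool from outside, world axes, zero at the start; "moment": the same for the moment, N m; "finger_gap": finger opening in mm; "finger_force": force on a finger pad.
Only numpy, scipy, OpenCV 4.12 (cv2) and the standard library are available. Lean on these libraries where they do the work, as an engineer would, in place of code of your own. Each camera call takes 0.05 s, during which the arm holds its last target. There are 200 camera calls.

## Working session

There is one attempt and no reset: what is moved stays moved. The work goes in short steps, Python scripts to look and compute and a shell command to move; the robot and the scene stay as the last step left them, time stands still between calls to the robot, and variables do not carry over. Pictures are saved under pics/ and viewed, at most 10 in all, crops included, and the job is handed in when it is done.

```bash
mkdir -p pics; ls; python3 - <<'E'
from cell import manip
import cv2
for n in("side","top"):
    p=manip.camera_params(n);print(n,p)
    cv2.imwrite(f"pics/{n}0.png",manip.camera(n)[:,:,::-1])
print(manip.tip_reach);print(manip.read_state())
E
```

```text
pics
side {'fovy': 52.26415234658491, 'cx': 321.13624661842067, 'cy': 228.69615606141852, 'k1': -0.025975790105689234, 'origin': array([ 378.9366183 , -752.32534211,  717.25171994]), 'attitude': array([-2.28245312,  0.00845865, -0.19944834])}
top {'fovy': 52.378075427576974, 'cx': 317.2514248878786, 'cy': 240.46989802808562, 'k1': -0.12551407406207063, 'origin': array([ 466.07889473,  -10.70806154, 1216.21077424]), 'attitude': array([-3.08675069,  0.03347332, -1.58967413])}
14.0
{'clock': 0.1, 'joints': array([ 1.22441011e+00,  3.00446325e-01,  1.52149623e+00,  1.38060117e-05,
        1.32070226e+00, -6.65973364e-02]), 'qd': array([ 0.00050946, -0.00204047, -0.00137756, -0.00068843,  0.00052605,
       -0.00072929]), 'effort': array([ 2.11102400e-03, -5.32650197e+01, -3.53278148e+01,  7.08786445e-02,
        2.35961471e-02, -6.66347387e-05]), 'eef_pos': array([151.80971963, 528.41253471, 218.93580473]), 'eef_rot': array([-3.14054371e+00, -8.33626847e-05,  2.86180030e+00]), 'wrist_force': array([-0.07084617,  0.13953176,  0.72304524]), 'moment': array([0.00727462, 0.03485091, 0.00010205]), 'finger_force': 0.0, 'finger_gap': 93.99075340762356}
```

View pics/top0.png

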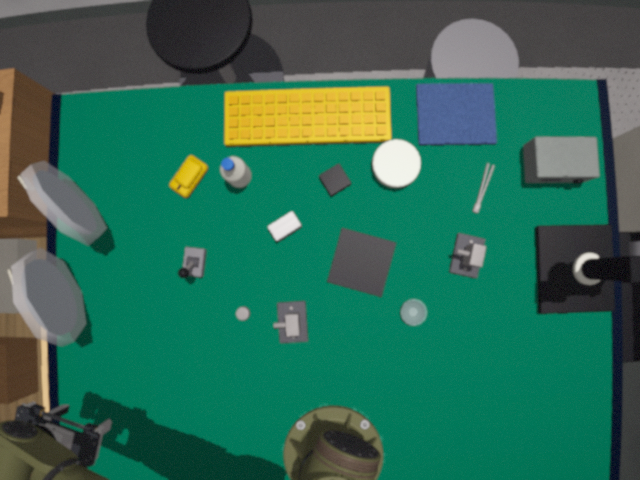

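View pics/side0.png

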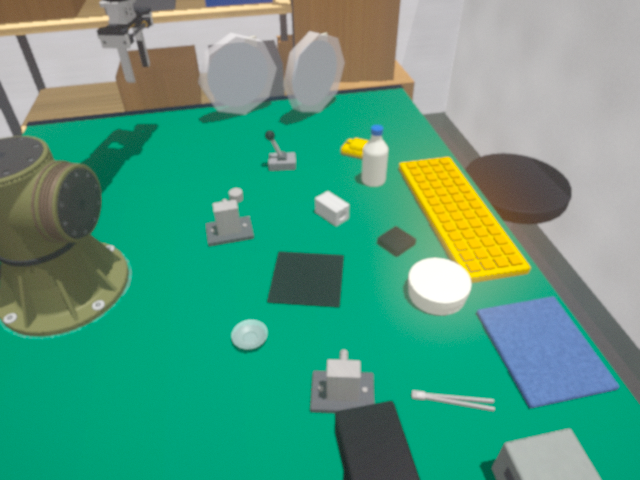

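The top picture shows the switch at (192,262) with its ball at (184,272), the white spacer at (285,226), the plate at (362,262), and two gauge look-alikes at (292,322) and (468,255). In this picture, right is world -y. In the side picture the same things are at: switch (282,160) with ball (270,136), spacer (332,208), gauges (228,222) and (343,380).

Candidates for each thing:
- **Gauge:** top (292,322) or (468,255). I take (468,255), the farthest to the robot's right.
- **Spacer:** white block at (285,226). The round one at (242,313) and the canister at (396,163) are bystanders.
- **Switch:** (192,262) is the only one.

Next is one close crop to check the choice, plus the measurements.

```bash
cat > h.py <<'E'
import numpy as np, cv2
from scipy.spatial.transform import Rotation as Ro
from cell import manip
def cam(n):
    p=manip.camera_params(n); f=240/np.tan(np.radians(p['fovy']/2))
    K=np.array([[f,0,p['cx']],[0,f,p['cy']],[0,0,1]])
    return K,np.array([p['k1'],0,0,0]),np.array(p['origin']),Ro.from_euler('xyz',p['attitude']).as_matrix()
def ray(n,uv):
    K,d,o,R=cam(n); q=cv2.undistortPoints(np.float64(uv).reshape(-1,1,2),K,d).reshape(-1,2)
    return o,np.c_[q,np.ones(len(q))]@R.T
def onz(n,uv,z):
    o,v=ray(n,uv); return o+v*((z-o[2])/v[:,2])[:,None]
def pix(n,P):
    K,d,o,R=cam(n); return cv2.projectPoints(((np.float64(P).reshape(-1,3)-o)@R),np.zeros(3),np.zeros(3),K,d)[0].reshape(-1,2)
def tri(a,b): # top uv, side uv -> point, miss distance
    o1,v1=ray('top',a);o2,v2=ray('side',b);v1,v2=v1[0],v2[0]
    s=np.linalg.lstsq(np.c_[v1,-v2],o2-o1,rcond=None)[0]; p,q=o1+s[0]*v1,o2+s[1]*v2
    return (p+q)/2,np.linalg.norm(p-q)
E
python3 - <<'E'
from h import *
T=cv2.imread('pics/top0.png');S=cv2.imread('pics/side0.png')
def crop(I,c,w=50,h=38): 
    x,y=c;return cv2.resize(I[y-h:y+h,x-w:x+w],(400,300),interpolation=cv2.INTER_CUBIC)
m=np.vstack([np.hstack([crop(S,(332,208)),crop(T,(285,226))]),np.hstack([crop(S,(343,380)),crop(T,(468,255))])])
cv2.imwrite('pics/crop1.png',m)
hsv=cv2.cvtColor(T,cv2.COLOR_BGR2HSV)
ng=((hsv[...,0]<65)|(hsv[...,0]>95)|(hsv[...,1]<110)).astype(np.uint8)*255
for c in cv2.findContours(ng,cv2.RETR_EXTERNAL,cv2.CHAIN_APPROX_NONE)[0]:
    a=cv2.contourArea(c)
    if 80<a<6000:
        r=cv2.minAreaRect(c); g=onz('top',[r[0]],0)[0]
        print(np.round(r[0],1),np.round(r[1],1),round(r[2],1),int(a),g.round()[:2])
E
```

```text
[242.3 313.3] [13.4 14.1] 45.0 153 [355. 220.]
[289.5 321.8] [41.1 33.7] 86.2 1142 [332. 102.]
[412.8 311.8] [26.2 25.5] 45.0 523 [ 352. -205.]
[192.3 262. ] [24.2 30.4] 7.1 608 [486. 347.]
[468.3 255.5] [31.9 40.9] 12.5 1177 [ 488. -348.]
[361.2 261.9] [56.4 56.4] 15.4 3064 [478. -80.]
[283.9 225.9] [20.2 32. ] 58.0 595 [572. 112.]
[334.5 179.4] [24.2 24.4] 58.0 546 [687. -18.]
[482.4 188. ] [ 8.9 51.5] 18.4 314 [ 658. -391.]
[235.3 171.3] [34.6 26.9] 45.0 735 [715. 234.]
[188.  175.8] [25.5 41.5] 34.5 981 [707. 358.]
[561. 159.] [46. 76.] 90.0 3270 [ 731. -603.]
[456.  113.5] [61. 80.] 90.0 4577 [ 852. -333.]
```

View pics/crop1.png

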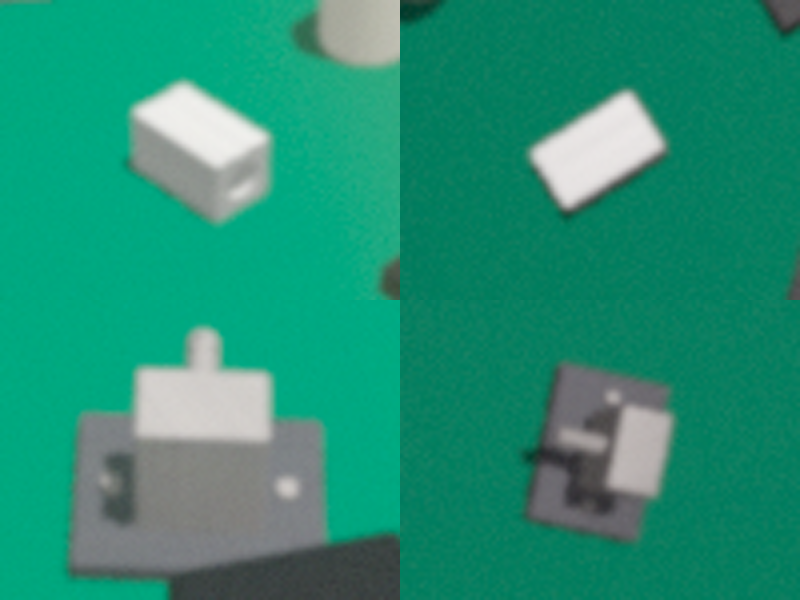

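The crop confirms the choice. At top right is the gauge whose pin points to the left (+y), with its tip near top (458,251) and side (344,350). The spacer's visible end faces (+x,-y) at side (345,215), and its lower inner wall is widely lit, so it looks like the deep hole. The pin will settle that.

```bash
python3 - <<'E'
from h import *
T=cv2.imread('pics/top0.png');S=cv2.imread('pics/side0.png')
def blob(I,c,w,f):
    x,y=c; m=np.zeros(I.shape[:2],np.uint8); s=np.s_[y-w:y+w,x-w:x+w]
    m[s]=f(I[s].astype(int)).astype(np.uint8)*255
    return max(cv2.findContours(m,cv2.RETR_EXTERNAL,cv2.CHAIN_APPROX_NONE)[0],key=cv2.contourArea)
def rect(n,I,c,w,f,z,t):
    P=onz(n,blob(I,c,w,f).reshape(-1,2),z)[:,:2]
    (cx,cy),s,a=cv2.minAreaRect(P.astype(np.float32)); print(t,n,np.round([cx,cy],1),'size',np.round(s,1),'ang of side1',round(a,1))
for th in (170,190,205):rect('top',T,(285,226),24,lambda q:q.min(2)>th,40,f'spacer{th}')
for th in (170,200,215):rect('side',S,(332,208),24,lambda q:q.min(2)>th,40,f'spacer{th}')
for th in (130,150):rect('top',T,(478,255),14,lambda q:q.min(2)>th,82,f'block{th}')
rect('top',T,(468,255),30,lambda q:(abs(q[...,1]-q[...,2])<25),12,'foot')
rect('top',T,(362,262),45,lambda q:(q[...,1]-q[...,2]<25),6,'plate')
rect('top',T,(195,260),18,lambda q:(abs(q[...,1]-q[...,2])<20)&(q.mean(2)>75),25,'box')
b1=blob(T,(184,272),12,lambda q:q.max(2)<60);b2=blob(S,(270,136),12,lambda q:q.max(2)<70)
m=lambda c:cv2.minEnclosingCircle(c)
print(m(b1),m(b2),tri([m(b1)[0]],[m(b2)[0]]))
print('pintip',tri([(458,251.2)],[(343.7,349.5)]))
for k in 'x':
  print(T[215:238:3,285],T[255,456:490:3].tolist(),T[262,182:206:3].tolist())
E
```

```text
spacer170 top [569.6 107.5] size [41.2 71.1] ang of side1 30.8
spacer190 top [569.8 107.7] size [39.3 68.6] ang of side1 32.5
spacer205 top [570.1 107.8] size [37.6 67. ] ang of side1 30.8
spacer170 side [571.4 105.3] size [42.9 75.4] ang of side1 31.0
spacer200 side [571.2 106.7] size [39.1 69.7] ang of side1 30.8
spacer215 side [571.3 106.9] size [36.1 67. ] ang of side1 30.8
block130 top [ 488.7 -347.2] size [29.7 50.8] ang of side1 76.5
block150 top [ 488.5 -347.2] size [26.9 47.7] ang of side1 76.6
foot top [ 487.9 -344.1] size [77.7 99.2] ang of side1 75.3
plate top [478.3 -79.3] size [137.2 137.4] ang of side1 73.3
box top [485.6 336.1] size [52.2 69.5] ang of side1 82.3
((183.6999969482422, 273.70001220703125), 5.420424461364746) ((270.5, 137.0), 1.1181340217590332) (array([460.34300381, 342.06040671,  85.9534998 ]), np.float64(6.85153954953344))
pintip (array([ 498.89624997, -305.70270385,   65.75700154]), np.float64(2.3926723259323506))
[[190 196 187]
 [229 230 234]
 [227 228 231]
 [227 228 232]
 [229 229 232]
 [227 227 231]
 [218 218 222]
 [111 113 107]] [[61, 58, 55], [84, 80, 82], [84, 82, 85], [109, 110, 115], [113, 114, 120], [134, 134, 140], [178, 180, 187], [178, 180, 188], [177, 179, 185], [164, 167, 168], [98, 127, 23], [95, 127, 9]] [[100, 125, 56], [132, 127, 130], [98, 93, 96], [112, 109, 115], [97, 95, 96], [95, 92, 95], [144, 139, 143], [97, 94, 94]]
```

```bash
python3 -m creep '[[-1,[-5,-2,0],-0.5],[-1,[-10,-4,3],-1],[-1,[-15,-6,6],-1.66],[-1,[-20,-8,9],-1.66],[-1,[-25,-9,12],-1.66],[-1,[-30,-10.4,13.3],-1.66],[-1,[-30,-10.4,13.3],-1.66],[-1,[-30,-10.4,13.3],-1.66],[-1,[-30,-10.4,13.3],-1.66],[-1,[-30,-10.4,13.3],-1.66]]' 40
python3 - <<'E'
from h import *
print(onz('top',[(183.7,273.7)],86),pix('top',[446.9,341.3,86]))
s=manip.read_state();print(s['eef_pos'],s['eef_rot'],s['finger_gap'],s['clock'])
t=manip.camera('top');S=manip.camera('side')
cv2.imwrite('pics/sw.png',np.hstack([cv2.resize(t[210:310,150:250],(400,400)),cv2.resize(S[100:200,220:320],(400,400))])[:,:,::-1])
E
```

```text
clock: 1.1
eef_pos: [410.9, 346.4, 86.8]
eef_rot: [3.141, 0.0, 3.007]
wrist_force: [-1.0, -0.0, -0.3]
finger_gap: 17.4
finger_force: 0.0
[[456.9362656 342.4293589  86.       ]] [[184.202017   277.95556387]]
[410.92196671 346.380141    86.76353221] [3.14134232e+00 1.07274521e-04 3.00736190e+00] 17.421354724636043 1.1
```

View pics/sw.png

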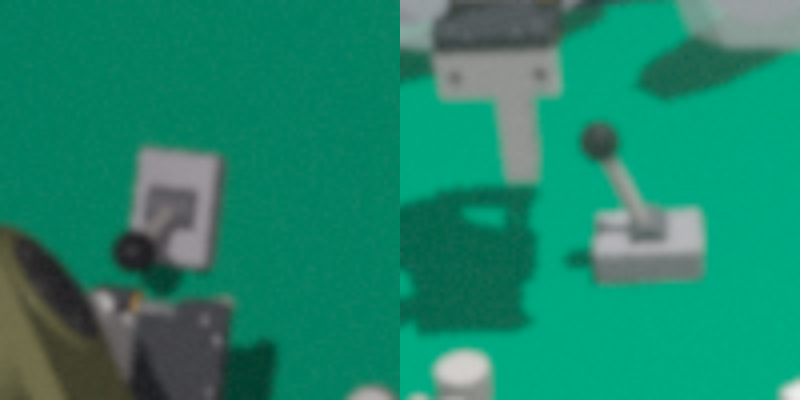

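The toggle leans towards the robot. The ball is at top (184,272) and side (270,135), and the closed fingers are behind it. Pushing along the box's +x.

```bash
python3 -m creep '[[-1,[-1.5,0,0],0],[-1,[-3,0,0],0],[-1,[-4,0,0],0],[-1,[-5,0,0],0],[-1,[-6,0,0],0],[-1,[-7,0,0],0],[-1,[-8,0,0],0],[-1,[-8.5,0,0],0],[-1,[-9,0,0],0],[-1,[-9,0,0],0]]'
python3 - <<'E'
from h import *
s=manip.read_state();print(s['eef_pos'],s['eef_rot'],s['finger_gap'],s['clock'],s['wrist_force'])
t=manip.camera('top');S=manip.camera('side')
cv2.imwrite('pics/sw2.png',np.hstack([cv2.resize(t[210:310,150:250],(400,400)),cv2.resize(S[100:200,220:320],(400,400))])[:,:,::-1])
E
```

```text
clock: 2.2
eef_pos: [501.2, 333.6, 86.4]
eef_rot: [3.142, 0.0, 3.006]
wrist_force: [-0.3, -0.2, -0.3]
finger_gap: 0.7
finger_force: 0.0
[501.17246055 333.57292576  86.42343245] [3.14152288e+00 2.58648822e-04 3.00636525e+00] 0.7254912857319772 2.2 [-0.32244964 -0.24321846 -0.28265557]
```

View pics/sw2.png

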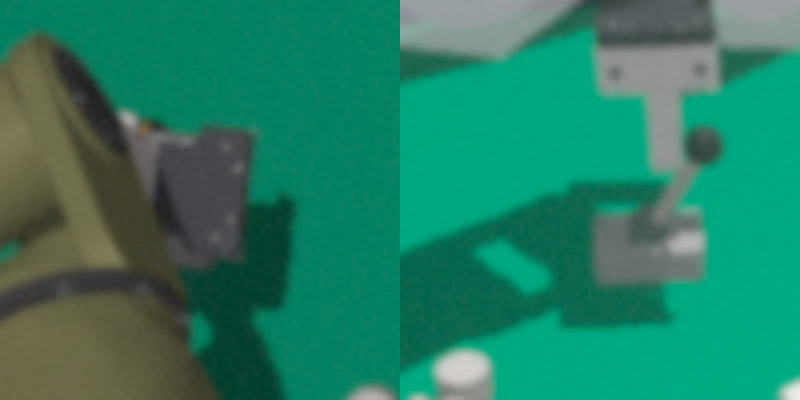

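The ball is now on the far side, at side (296,136). I push a little more and watch the force.

```bash
python3 -m creep '[[-1,[-0.3,0,0],0],[-1,[-0.6,0,0],0],[-1,[-0.6,0,0],0],[-1,[-0.6,0,0],0]]'
python3 - <<'E'
from h import *
S=manip.camera('side')[100:200,220:320].astype(int)
m=(S.max(2)<75).astype(np.uint8); m[:25]=0;m[45:]=0;m[:,:68]=0
ys,xs=np.nonzero(m);print(xs.mean()+220,ys.mean()+100,len(xs))
u=np.array([np.cos(-.134),np.sin(-.134),0])
for l in(.2,.35,.45,.55,.65):print(l,pix('side',np.array([485.6,336.1,22])+75*np.sin(l)*u+[0,0,75*np.cos(l)]))
E
```

```text
clock: 2.7
eef_pos: [503.6, 333.5, 86.2]
eef_rot: [-3.14, -0.007, 3.008]
wrist_force: [-22.8, 0.5, 9.6]
finger_gap: 0.6
finger_force: 11.2
294.7368421052632 137.05263157894737 19
0.2 [[285.03190541 133.54255644]]
0.35 [[289.38806254 134.43328064]]
0.45 [[292.17790245 135.33849031]]
0.55 [[294.84085053 136.48009113]]
0.65 [[297.34853887 137.84410414]]
```

Hitting the end stop gave 23 N, and the ball's pixel matches a lean of 0.55 rad, so the toggle is on. Backing off, lifting, and going to the spacer.

```bash
python3 -m creep '[[-1,[1.5,0,0],0],[-1,[3,0,0],0],[-1,[3,0,-4],0],[-1,[3,0,-8],2],[-1,[0,0,-10],4],[0,[-3,5,-10],5.7],[1,[-4,10,-10],7.4],[1,[-5,15,-10],9],[1,[-5,18,-10],10.3],[1,[-5,18,-10],10.3],[1,[-5,18,-10],10.3],[1,[-5,18,-10],10.3]]' 
cat > to.py <<'E'
# distance from here to a wanted TCP point/heading, in move units
import sys; from h import *
def to(p,head):
    s=manip.read_state(); R=Ro.from_euler('xyz',s['eef_rot']).as_matrix()
    d=R.T@(np.array(p)-s['eef_pos'])/10; h=np.degrees(np.arctan2(R[1,0],R[0,0]))
    a=(h-head+90)%180-90
    print('t',s['clock'],'pos',s['eef_pos'].round(1),'head',h.round(1),'shift cm',d.round(2),'roll',round(a/5,2),'j6',s['joints'][5].round(2),'F',s['wrist_force'].round(1),'gap',round(s['finger_gap'],1),'ff',round(s['finger_force'],1))
E
python3 -c "
from to import *
to([578.7,93.6,17],120.8)"
```

```text
clock: 3.95
eef_pos: [580.5, 503.7, 186.9]
eef_rot: [3.141, 0.0, 2.109]
wrist_force: [0.5, -0.8, 0.7]
finger_gap: 53.3
finger_force: 0.0
t 3.95 pos [580.5 503.7 186.9] head 120.8 shift cm [-35.12 -21.17  16.99] roll 0.0 j6 0.13 F [ 0.5 -0.8  0.7] gap 53.3 ff 0.0
```

```bash
python3 -m creep '[[1,[-4,-2.4,0],0],[1,[-8,-4.8,0],0],[1,[-12,-7.2,0],0],[1,[-16,-9.6,0],0],[1,[-20,-12,0],0],[1,[-24,-14.4,0],0],[1,[-28,-16.8,2],0],[1,[-32,-19.3,6],0],[1,[-35.1,-21.2,8],0],[1,[-35.1,-21.2,8],0],[1,[-35.1,-21.2,8],0]]'
python3 -c "
from to import *
to([578.7,93.6,17],120.8)
t=manip.camera('top');S=manip.camera('side')
cv2.imwrite('pics/g1.png',np.hstack([cv2.resize(t[175:275,235:335],(400,400)),cv2.resize(S[130:250,270:390],(400,400))])[:,:,::-1])"
```

```text
clock: 5.05
eef_pos: [577.4, 93.0, 107.2]
eef_rot: [3.141, 0.0, 2.106]
wrist_force: [-1.0, 0.7, -0.6]
finger_gap: 94.3
finger_force: 0.0
t 5.05 pos [577.4  93.  107.2] head 120.7 shift cm [-0.01  0.13  9.02] roll -0.03 j6 -0.44 F [-1.   0.7 -0.6] gap 94.3 ff 0.0
```

View pics/g1.png

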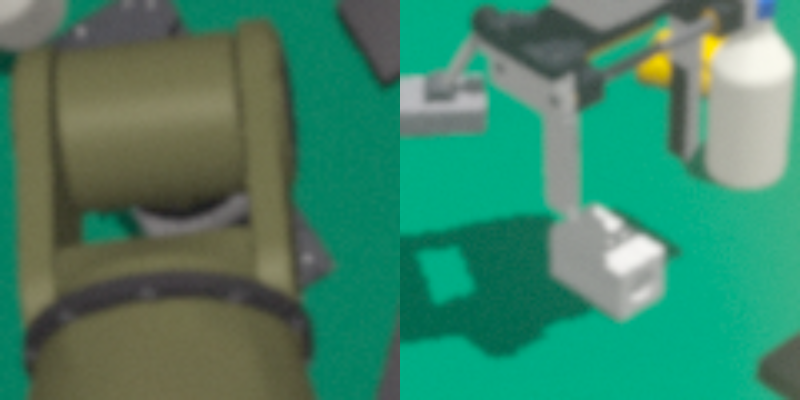

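The fingers straddle the spacer, which is at side (332,208). Descending and gripping.

```bash
python3 -m creep '[[1,[0,0,3],0],[1,[0,0.1,6],0],[1,[0,0.1,8],0],[1,[0,0.1,9],0],[1,[0,0.1,9],0],[0,[0,0.1,9],0],[-0.3,[0,0.1,9],0],[-1,[0,0.1,9],0],[-1,[0,0.1,9],0],[-1,[0,0.1,9],0],[-1,[0,0.1,9],0],[-1,[0,0.1,9],0]]' 40
python3 -m creep '[[-1,[0,0,0],0],[-1,[0,0,0],0],[-1,[0,0,0],0]]'
python3 -c "
from to import *
to([578.7,93.6,100],120.8)"
```

```text
clock: 6.35
eef_pos: [578.6, 94.9, 16.5]
eef_rot: [-3.142, -0.0, 2.108]
wrist_force: [-3.1, -2.7, 0.1]
finger_gap: 41.5
finger_force: 2.3
clock: 6.65
eef_pos: [578.6, 94.9, 16.5]
eef_rot: [-3.141, 0.0, 2.108]
wrist_force: [-0.3, -0.7, 0.7]
finger_gap: 39.9
finger_force: 39.9
t 6.65 pos [578.6  94.9  16.5] head 120.8 shift cm [-0.12 -0.06 -8.35] roll -0.01 j6 -0.44 F [-0.3 -0.7  0.7] gap 39.9 ff 39.9
```

```bash
python3 -m creep '[[-1,[0,0,-3],0],[-1,[0,0,-6],0],[-1,[0,0,-9.5],0],[-1,[0,0,-9.5],0],[-1,[0,0,-9.5],0]]'
python3 -c "
from to import *
to([510,-259.5,110],76.3)"
```

```text
clock: 7.15
eef_pos: [578.5, 95.0, 111.1]
eef_rot: [3.141, 0.0, 2.108]
wrist_force: [0.3, -0.8, -3.5]
finger_gap: 39.7
finger_force: 39.9
t 7.15 pos [578.5  95.  111.1] head 120.8 shift cm [-26.95 -24.02   0.11] roll 8.89 j6 -0.44 F [ 0.3 -0.8 -3.5] gap 39.7 ff 39.9
```

```bash
python3 -m creep '[[-1,[-2.5,-2.2,0],0.8],[-1,[-5,-4.4,0],1.6],[-1,[-8,-7,0],2.5],[-1,[-11,-9.7,0],3.5],[-1,[-14,-12.3,0],4.6],[-1,[-17,-15,0],5.8],[-1,[-20,-18,0],7],[-1,[-23,-20.5,0],8],[-1,[-25.5,-22.8,0],8.9],[-1,[-27,-24,0],8.9],[-1,[-27,-24,0],8.9],[-1,[-27,-24,0],8.9]]'
python3 -c "
from to import *
to([510,-259.5,56.5],76.3)"
```

```text
clock: 8.35
eef_pos: [510.0, -259.3, 109.8]
eef_rot: [-3.139, -0.001, 1.331]
wrist_force: [0.4, 0.3, -3.8]
finger_gap: 39.4
finger_force: 39.9
t 8.35 pos [ 510.  -259.3  109.8] head 76.2 shift cm [-0.03  0.02  5.33] roll -0.01 j6 -0.29 F [ 0.4  0.3 -3.8] gap 39.4 ff 39.9
```

```bash
python3 -m creep '[[-1,[0,0,2],0],[-1,[0,0,4],0],[-1,[0,0,5.3],0],[-1,[0,0,5.3],0],[-1,[0,0,5.3],0],[-1,[0,0,5.3],0]]'
python3 -c "
from to import *
to([510,-259.5,56.5],76.3)
t=manip.camera('top');S=manip.camera('side')
cv2.imwrite('pics/i1.png',np.hstack([cv2.resize(t[195:295,400:500],(400,400)),cv2.resize(S[290:410,290:410],(400,400))])[:,:,::-1])"
```

```text
clock: 8.95
eef_pos: [511.1, -259.8, 59.4]
eef_rot: [3.14, 0.0, 1.331]
wrist_force: [0.4, -0.3, -3.1]
finger_gap: 39.8
finger_force: 39.9
t 8.95 pos [ 511.1 -259.8   59.4] head 76.3 shift cm [ 0.01 -0.11  0.29] roll -0.0 j6 -0.29 F [ 0.4 -0.3 -3.1] gap 39.8 ff 39.9
```

View pics/i1.png

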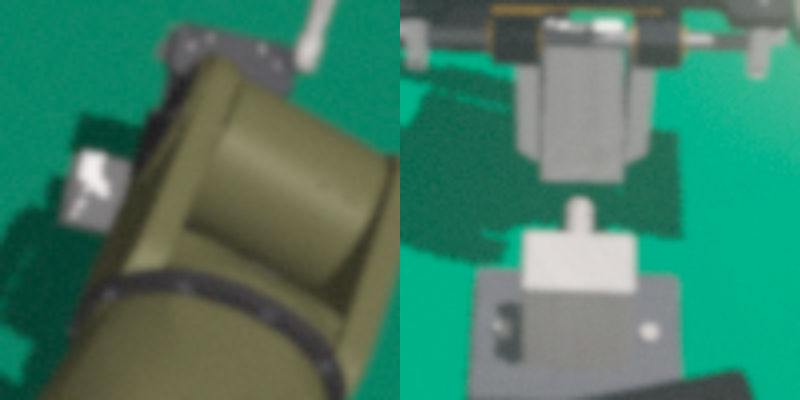

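The spacer end, side column about 345, is in line with the pin at (344,350). I settle the height and advance in -x, watching the force for a stop at about 4 mm depth.

```bash
python3 -m creep '[[-1,[0,-0.1,0.2],0],[-1,[0,-0.1,0.2],0],[-1,[-1,-0.1,0.2],0],[-1,[-2,-0.1,0.2],0],[-1,[-2.5,-0.1,0.2],0],[-1,[-2.8,-0.1,0.2],0],[-1,[-3.1,-0.1,0.2],0],[-1,[-3.3,-0.1,0.2],0],[-1,[-3.3,-0.1,0.2],0]]'
python3 -c "
from to import *
to([510,-259.5,56.5],76.3)"
```

```text
clock: 9.95
eef_pos: [501.7, -291.7, 56.4]
eef_rot: [-3.142, -0.0, 1.331]
wrist_force: [-0.5, 0.4, -3.0]
finger_gap: 39.5
finger_force: 39.9
t 9.95 pos [ 501.7 -291.7   56.4] head 76.3 shift cm [ 3.33  0.04 -0.01] roll -0.01 j6 -0.35 F [-0.5  0.4 -3. ] gap 39.5 ff 39.9
```

It is 8 mm in with no resistance, so this is the deep end. Going on to about 23 mm and holding there.

```bash
python3 -m creep '[[-1,[-0.5,0,0],0],[-1,[-1,0,0],0],[-1,[-1.4,0,0],0],[-1,[-1.4,0,0],0],[-1,[-1.4,0,0],0],[-1,[-1.4,0,0],0],[-1,[-1.4,0,0],0],[-1,[-1.4,0,0],0]]'
python3 -c "
from to import *
to([510,-259.5,56.5],76.3)
t=manip.camera('top');S=manip.camera('side')
cv2.imwrite('pics/i2.png',np.hstack([cv2.resize(t[195:295,400:500],(400,400)),cv2.resize(S[290:410,290:410],(400,400))])[:,:,::-1])"
```

```text
clock: 10.75
eef_pos: [498.5, -305.1, 56.5]
eef_rot: [3.142, 0.0, 1.331]
wrist_force: [0.3, 0.0, -3.7]
finger_gap: 39.9
finger_force: 39.9
t 10.75 pos [ 498.5 -305.1   56.5] head 76.3 shift cm [ 4.7   0.04 -0.  ] roll -0.0 j6 -0.37 F [ 0.3  0.  -3.7] gap 39.9 ff 39.9
```

View pics/i2.png

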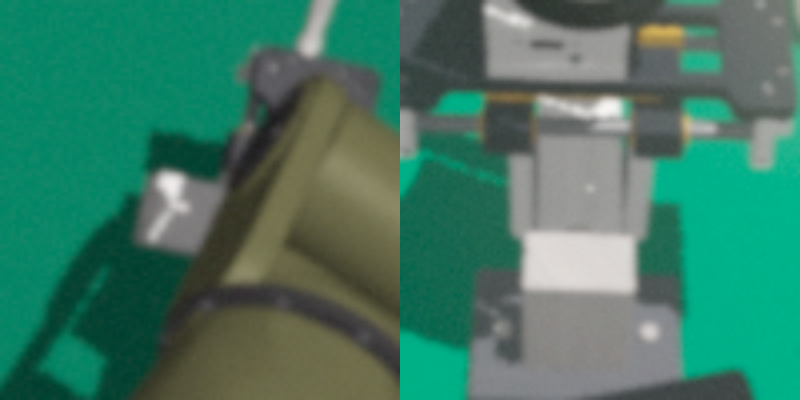

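The spacer sits over the pin: in the side picture the block top is flush at (345,358) and no pin is visible. I add a little margin, dwell, then withdraw.

```bash
python3 -m creep '[[-1,[-0.2,0,0],0],[-1,[-0.2,0,0],0],[-1,[-0.2,0,0],0],[-1,[-0.2,0,0],0],[-1,[-0.2,0,0],0]]'
python3 -m creep '[[-1,[1,0,0],0],[-1,[2,0,0],0],[-1,[3,0,0],0],[-1,[4,0,0],0],[-1,[5.5,0,0],0],[-1,[7,0,0],0],[-1,[9,0,-1],0],[-1,[12,0,-2],0],[-1,[15,0,-2],0],[-1,[15,0,-2],0],[-1,[15,0,-2],0]]'
python3 -c "
from to import *
to([466.5,-127.7,24],76.3)"
```

```text
clock: 11.35
eef_pos: [497.9, -307.1, 56.4]
eef_rot: [-3.142, -0.0, 1.331]
wrist_force: [0.5, -1.0, -3.3]
finger_gap: 39.8
finger_force: 39.9
clock: 12.45
eef_pos: [533.7, -160.5, 76.5]
eef_rot: [-3.142, 0.0, 1.333]
wrist_force: [-0.4, -0.2, -3.4]
finger_gap: 40.1
finger_force: 39.9
t 12.45 pos [ 533.7 -160.5   76.5] head 76.4 shift cm [ 1.6  -7.3   5.25] roll 0.01 j6 -0.12 F [-0.4 -0.2 -3.4] gap 40.1 ff 39.9
```

```bash
python3 -m creep '[[-1,[0.5,-2.4,0],0],[-1,[1,-5,1],0],[-1,[1.6,-7.3,3],0],[-1,[1.6,-7.3,4.5],0],[-1,[1.6,-7.3,5.3],0],[-1,[1.6,-7.3,5.3],0],[-1,[1.6,-7.3,5.3],0],[-1,[1.6,-7.3,5.3],0]]'
python3 -m creep '[[-1,[0,0,0],0],[-1,[0,0,0],0],[-1,[0,0,0],0],[-1,[0,0,0],0]]' 4
python3 -c "
from to import *
to([466.5,-127.7,24],76.3)"
```

```text
clock: 13.25
eef_pos: [466.8, -128.9, 23.8]
eef_rot: [3.141, 0.0, 1.331]
wrist_force: [-0.4, 0.3, -3.5]
finger_gap: 40.1
finger_force: 40.0
clock: 13.65
eef_pos: [466.5, -128.6, 23.5]
eef_rot: [3.141, 0.0, 1.331]
wrist_force: [0.3, -0.1, -3.1]
finger_gap: 40.1
finger_force: 4.0
t 13.65 pos [ 466.5 -128.6   23.5] head 76.3 shift cm [ 0.08 -0.02 -0.05] roll -0.01 j6 -0.11 F [ 0.3 -0.1 -3.1] gap 40.1 ff 4.0
```

```bash
python3 -m creep '[[-1,[0,0,0.1],0],[-1,[0.2,0,-0.3],0],[-1,[0.4,0,-0.7],0],[-1,[0.7,0,-1.1],0],[-1,[1,0,-1.5],0],[-1,[1.3,0,-1.8],0],[-1,[1.7,0,-2.1],0],[-1,[2.2,0,-2.5],0],[-1,[2.9,0,-2.8],0],[-1,[2.9,0,-2.8],0]]'
python3 -c "
from to import *
to([466.5,-127.7,24],76.3)
S=manip.camera('side')
cv2.imwrite('pics/p1.png',cv2.resize(S[200:320,240:400],(640,480),interpolation=cv2.INTER_CUBIC)[:,:,::-1])"
```

```text
clock: 14.65
eef_pos: [473.7, -99.6, 51.9]
eef_rot: [3.141, -0.0, 1.332]
wrist_force: [-0.3, -0.5, -3.6]
finger_gap: 40.1
finger_force: 4.0
t 14.65 pos [473.7 -99.6  51.9] head 76.3 shift cm [-2.9  -0.04  2.79] roll 0.0 j6 -0.04 F [-0.3 -0.5 -3.6] gap 40.1 ff 4.0
```

View pics/p1.png

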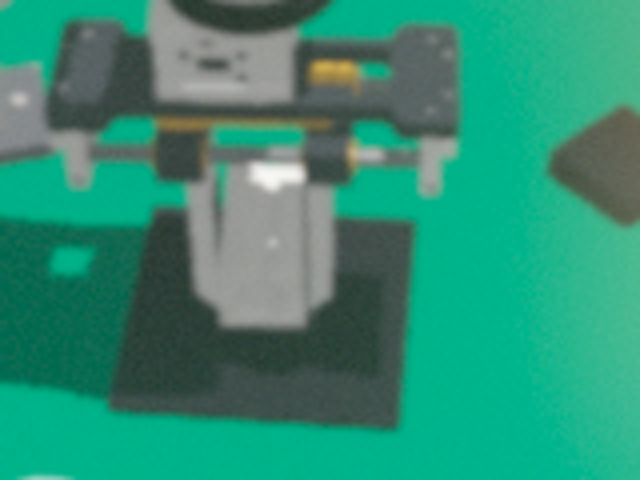

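In the side picture the spacer seems to be still level in the pads at crop (265,290), because 4 N of grip holds it against gravity. I raise it slightly and try 3 N, comparing frames and the wrist moment numerically.

```bash
cat > chk.py <<'E'
from to import *
def mom():
    s=manip.read_state();R=Ro.from_euler('xyz',s['eef_rot']).as_matrix();return (R.T@s['moment']).round(4)
E
python3 -c "
from chk import *
print(mom())"
python3 -m creep '[[-1,[0,0,-1],0],[-1,[0,0,-2],0],[-1,[0,0,-2],0],[-1,[0,0,-2],0]]' 4
python3 -c "
from chk import *
print(mom());cv2.imwrite('pics/a.png',manip.camera('side')[:,:,::-1])"
python3 -m creep '[[-1,[0,0,0],0],[-1,[0,0,0],0],[-1,[0,0,0],0],[-1,[0,0,0],0],[-1,[0,0,0],0]]' 3
python3 -c "
from chk import *
print(mom());b=manip.camera('side')[:,:,::-1];cv2.imwrite('pics/b.png',b)
d=cv2.absdiff(b,cv2.imread('pics/a.png')).max(2)>40;y,x=np.nonzero(d);print(len(x),x.min() if len(x) else 0,x.max() if len(x) else 0,y.min() if len(x) else 0,y.max() if len(x) else 0)"
```

```text
[ 0.0848 -0.1491 -0.029 ]
clock: 15.1
eef_pos: [473.5, -100.6, 71.8]
eef_rot: [3.141, 0.0, 1.331]
wrist_force: [-1.0, 0.1, -2.5]
finger_gap: 39.9
finger_force: 4.0
[ 0.0398 -0.1483 -0.0009]
clock: 15.65
eef_pos: [473.3, -100.4, 71.4]
eef_rot: [-3.142, -0.0, 1.331]
wrist_force: [-0.5, 0.4, -3.1]
finger_gap: 39.8
finger_force: 3.0
[ 0.074  -0.1536 -0.015 ]
670 293 317 234 281
```

```bash
python3 -c "
from chk import *
a=cv2.imread('pics/a.png');b=cv2.imread('pics/b.png')
print('a',a[228:300:3,303:308].mean((1,2)).astype(int));print('b',b[228:300:3,303:308].mean((1,2)).astype(int))
u=np.array([np.cos(1.331),np.sin(1.331),0]);G=np.array([473.3,-100.4,76.4]);z=np.array([0,0,1])
pr=lambda t,P:print(t,pix('side',P).round(0).tolist())
pr('level: deep end bot/top, shallow top',[G-20*u-21*z,G-20*u+19*z,G+50*u+19*z])
pr('hang: bottom near/far, top near/far',[G-20*u-50*z,G+20*u-50*z,G-20*u+20*z,G+20*u+20*z])
"
```

```text
a [129 121 127 237 227 159 153 153 153 151 154 154 152 152 163 161  75  55
  55  57  56  55  72  72]
b [119 122 102 105 105 105 105 105 117 166 159 155 165 166 228 253 169 137
  62  60  58  60  61  74]
level: deep end bot/top, shallow top [[304.0, 274.0], [303.0, 259.0], [306.0, 233.0]]
hang: bottom near/far, top near/far [[305.0, 285.0], [306.0, 270.0], [303.0, 258.0], [305.0, 243.0]]
```

```bash
python3 -m creep '[[-1,[0,0,0],0],[-1,[0,0,0],0],[-1,[0,0,0],0],[-1,[0,0,0],0]]' 
python3 -c "
from chk import *
print(mom());c=manip.camera('side')[:,:,::-1];cv2.imwrite('pics/c.png',c);t=manip.camera('top')[:,:,::-1]
b=cv2.imread('pics/b.png');print((cv2.absdiff(c,b).max(2)>40).sum());print('c',c[228:300:3,303:308].mean((1,2)).astype(int))
f=lambda I:cv2.resize(I[222:302,270:350],(400,400),interpolation=cv2.INTER_CUBIC)
cv2.imwrite('pics/m.png',np.hstack([f(cv2.imread('pics/a.png')),f(c)]))"
```

```text
clock: 16.1
eef_pos: [473.3, -100.4, 71.5]
eef_rot: [3.142, 0.0, 1.331]
wrist_force: [0.4, -0.8, -3.1]
finger_gap: 40.3
finger_force: 3.0
[ 0.0821 -0.1033  0.0498]
0
c [123 121 102 104 105 105 105 105 117 167 160 154 163 166 231 253 169 137
  63  59  60  59  61  75]
```

It moved once and is now steady. I'm using the last picture here, since this is where things could have gone wrong.

View pics/m.png

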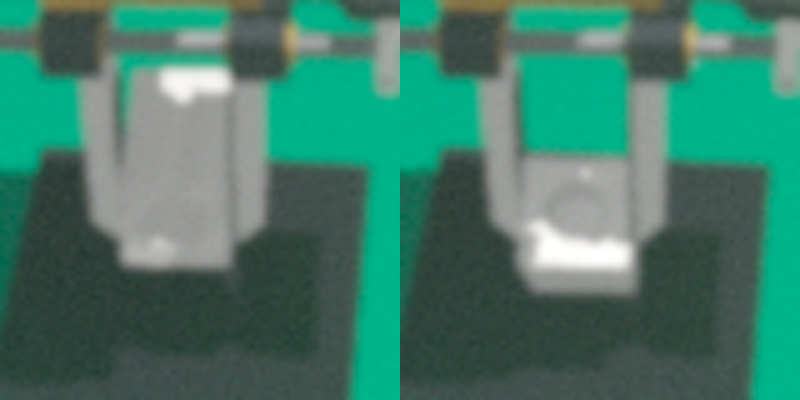

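The frame shows the spacer has swung: the deep end with its hole is at crop (580,208) and seen nearly face-on, so it is now tilted about 50° upward, still gripped. For the rest I push its lower end against the gauge block's side face, fingers straddling the 30 mm block, with a light grip. First I firm the grip, lift, turn 90° and travel.

```bash
python3 -m creep '[[-1,[0,0,0],0],[-1,[0,0,0],0],[-1,[0,0,-2],0],[-1,[0,0,-4],1.5],[-1,[0,0,-7],3],[-1,[0,0,-7],4.5],[-1,[0,0,-7],6],[-1,[0,0,-7],7.5],[-1,[0,0,-7],9],[-1,[0,0,-7],9],[-1,[0,0,-7],9]]' 20
python3 -c "
from chk import *
to([395.3,-324.5,140],-13.7);print(mom())"
```

```text
clock: 17.3
eef_pos: [473.3, -100.4, 141.4]
eef_rot: [-3.142, 0.0, 0.55]
wrist_force: [0.2, 0.6, -2.3]
finger_gap: 39.7
finger_force: 20.0
t 17.3 pos [ 473.3 -100.4  141.4] head 31.5 shift cm [-18.36  15.04   0.14] roll 9.04 j6 0.74 F [ 0.2  0.6 -2.3] gap 39.7 ff 20.0
[ 0.0586 -0.1221  0.0211]
```

```bash
python3 -m creep '[[-1,[-2,1.6,0],1],[-1,[-4,3.2,0],2],[-1,[-6,4.9,0],3],[-1,[-8,6.5,0],4],[-1,[-10,8.2,0],5],[-1,[-12,9.8,0],6],[-1,[-14,11.5,0],7],[-1,[-16,13.1,0],8],[-1,[-18.4,15,0],9.04],[-1,[-18.4,15,0],9.04],[-1,[-18.4,15,0],9.04]]'
python3 -c "
from chk import *
to([395.3,-324.5,90],-13.7)
S=manip.camera('side');cv2.imwrite('pics/d.png',S[:,:,::-1])"
```

```text
clock: 18.4
eef_pos: [393.6, -324.3, 141.2]
eef_rot: [-3.141, 0.0, -0.241]
wrist_force: [0.5, 0.0, -3.1]
finger_gap: 39.8
finger_force: 20.0
t 18.4 pos [ 393.6 -324.3  141.2] head -13.8 shift cm [ 0.17 -0.01  5.12] roll -0.02 j6 1.05 F [ 0.5  0.  -3.1] gap 39.8 ff 20.0
```

```bash
python3 -m creep '[[-1,[0,0,2],0],[-1,[0,0,4],0],[-1,[0.1,0,5.1],0],[-1,[0.1,0,5.1],0],[-1,[0.1,0,5.1],0]]' 20
python3 -m creep '[[-1,[0,0,0],0],[-1,[0,0,0],0],[-1,[0.5,0,0],0],[-1,[1,0,0],0],[-1,[1.5,0,0],0],[-1,[2,0,0],0],[-1,[2.4,0,0],0],[-1,[2.8,0,0],0],[-1,[3.2,0,0],0],[-1,[3.5,0,0],0],[-1,[3.5,0,0],0]]' 3
python3 -c "
from chk import *
to([438,-334.5,90],-13.7);print(mom())
S=manip.camera('side');cv2.imwrite('pics/e.png',S[:,:,::-1])"
```

```text
clock: 18.95
eef_pos: [395.3, -324.2, 91.0]
eef_rot: [3.141, -0.0, -0.242]
wrist_force: [0.5, -0.6, -1.9]
finger_gap: 40.0
finger_force: 20.0
clock: 20.05
eef_pos: [429.1, -332.9, 90.4]
eef_rot: [3.142, -0.0, -0.243]
wrist_force: [0.0, -0.1, -2.8]
finger_gap: 39.9
finger_force: 3.0
t 20.05 pos [ 429.1 -332.9   90.4] head -13.9 shift cm [ 0.9  -0.05  0.04] roll -0.05 j6 1.09 F [ 0.  -0.1 -2.8] gap 39.9 ff 3.0
[-0.0938 -0.2304 -0.0146]
```

```bash
python3 -m creep '[[-1,[0.3,0,0],0],[-1,[0.6,0,0],0],[-1,[0.9,0,0],0],[-1,[1.2,0,0],0],[-1,[1.4,0,0],0],[-1,[1.4,0,0],0],[-1,[1.4,0,0],0]]' 3
python3 -c "
from chk import *
to([438,-334.5,90],-13.7);print(mom())
S=manip.camera('side')[:,:,::-1];cv2.imwrite('pics/f.png',S)"
python3 -m creep '[[-1,[0.1,0,0],0],[-1,[0.2,0,0],0],[-1,[0.2,0,0],0]]' 3
python3 -c "
from chk import *
to([438,-334.5,90],-13.7)
S=manip.camera('side')[:,:,::-1];cv2.imwrite('pics/g.png',S)
for n in 'efg':
  I=cv2.imread(f'pics/{n}.png').astype(int);q=I[300:420,240:350]
  m=((abs(q[...,1]-q[...,2])<22)&(q.min(2)>125)).astype(np.uint8)
  for r in range(0,120,5):print(''.join('#' if v else '.' for v in m[r,::2]) if n!='f' else '',end='\n' if n!='f' else '')
"
```

```text
clock: 20.8
eef_pos: [442.6, -336.1, 90.4]
eef_rot: [3.142, -0.0, -0.243]
wrist_force: [0.3, 0.2, -2.4]
finger_gap: 39.7
finger_force: 3.0
t 20.8 pos [ 442.6 -336.1   90.4] head -13.9 shift cm [-0.48 -0.05  0.04] roll -0.05 j6 1.1 F [ 0.3  0.2 -2.4] gap 39.7 ff 3.0
[-0.0425 -0.1456  0.0464]
clock: 21.15
eef_pos: [444.4, -336.7, 90.5]
eef_rot: [3.142, 0.0, -0.243]
wrist_force: [-1.7, 0.3, -2.4]
finger_gap: 39.9
finger_force: 3.0
t 21.15 pos [ 444.4 -336.7   90.5] head -13.9 shift cm [-0.67 -0.05  0.05] roll -0.05 j6 1.1 F [-1.7  0.3 -2.4] gap 39.9 ff 3.0
.......................................................
......................#............####................
.....................###...........######..............
.....................###...........######..............
.......................................##..............
.......................................#...............
..##...................................#...............
.......................................................
.......................................................
....................................
[... 1447 characters left out ...]
.......................####.
............................................#...#######
.......................................##.......#######
....................#..........................########
.....................###..##################.##########
..........................#############################
............................###########################
.............................##########################
...............................#########....###########
...........................................############
......................................#################
.......................................................
.......................................................
```

A contact force of 1.7 N appears at 20.5 mm from the wall, which is half the spacer's thickness, so it should be flush and upright. I nudge it once more, firm the grip, back off and lift.

```bash
python3 -m creep '[[-1,[0.1,0,0],0],[-1,[0.15,0,0],0],[-1,[0.15,0,0],0]]' 3
python3 -m creep '[[-1,[0,0,0],0],[-1,[0,0,0],0],[-1,[0,0,0],0],[-1,[-1.5,0,0],0],[-1,[-3,0,0],0],[-1,[-5,0,0],0],[-1,[-5,0,-2],0],[-1,[-5,0,-5],0],[-1,[-5,0,-7],0],[-1,[-5,0,-7],0],[-1,[-5,0,-7],0]]' 25
python3 -c "
from chk import *
to([478.3,-79.3,160],-13.7)"
```

```text
clock: 21.5
eef_pos: [445.9, -337.0, 90.5]
eef_rot: [3.142, -0.0, -0.243]
wrist_force: [-1.1, 0.7, -2.3]
finger_gap: 40.0
finger_force: 3.0
clock: 22.6
eef_pos: [397.2, -324.8, 159.8]
eef_rot: [-3.142, 0.0, -0.243]
wrist_force: [0.7, 0.4, -3.3]
finger_gap: 40.0
finger_force: 25.0
t 22.6 pos [ 397.2 -324.8  159.8] head -13.9 shift cm [ 1.960e+00 -2.578e+01 -2.000e-02] roll -0.05 j6 1.06 F [ 0.7  0.4 -3.3] gap 40.0 ff 25.0
```

```bash
python3 -m creep '[[-1,[0.2,-3,0],0],[-1,[0.4,-6,0],0],[-1,[0.6,-9,0],0],[-1,[0.8,-12,0],0],[-1,[1,-15,0],0],[-1,[1.3,-18,0],0],[-1,[1.6,-21,0],0],[-1,[1.8,-24,0],0],[-1,[2,-25.8,0],0],[-1,[2,-25.8,0],0],[-1,[2,-25.8,0],0],[-1,[2,-25.8,0],0]]'
python3 -c "
from chk import *
to([478.3,-79.3,160],-13.7)
I=manip.camera('side')[:,:,::-1];cv2.imwrite('pics/k.png',I);I=I.astype(int)
u=np.array([np.cos(-.242),np.sin(-.242),0]);v=np.array([-u[1],u[0],0]);z=np.array([0,0,1]);G=manip.read_state()['eef_pos']+5*z
print('upright corners pred (near flank)',pix('side',[G+a*u-20*v+b*z for a in(-20,20) for b in(-50,20)]).round(0).tolist())
print('45deg: axis ends',pix('side',[G+s*(u*.707-z*.707)-20*v for s in(-20,50)]).round(0).tolist())
q=I[170:280,260:360]
m=(abs(q[...,1]-q[...,2])<25)&(q.min(2)>100)
for r in range(0,110,2):print(170+r,''.join('#' if x else '.' for x in m[r]))
"
```

```text
clock: 23.8
eef_pos: [478.4, -80.0, 159.8]
eef_rot: [3.141, 0.001, -0.244]
wrist_force: [-0.7, -0.2, -4.1]
finger_gap: 39.8
finger_force: 25.0
t 23.8 pos [478.4 -80.  159.8] head -14.0 shift cm [-0.03 -0.07 -0.02] roll -0.05 j6 1.57 F [-0.7 -0.2 -4.1] gap 39.8 ff 25.0
upright corners pred (near flank) [[293.0, 243.0], [291.0, 213.0], [315.0, 243.0], [314.0, 213.0]]
45deg: axis ends [[295.0, 216.0], [323.0, 237.0]]
170 .......................................###.#............####........................................
172 ......................................#############.....###.........................................
174 .......................................############....####.........................................
176 ....................................................................................................
178 ....................................................................................................
180 ....................................................................................................
182 ................................................
[... 4392 characters left out ...]
......................................................................
268 ....................................................................................................
270 ....................................................................................................
272 ....................................................................................................
274 ....................................................................................................
276 ....................................................................................................
278 ....................................................................................................
```

The silhouette over the plate runs from its upper left edge (284,219) to its lower left corner (294,248), so it is still about 13° from vertical. That is too marginal, so I go back to the block and push further.

```bash
python3 -m creep '[[-1,[-0.5,3,0],0],[-1,[-1,6,0],0],[-1,[-1.5,9,0],0],[-1,[-2,12,0],0],[-1,[-2,15,0],0],[-1,[-2,18,0],0],[-1,[-2,21,0],0],[-1,[-2,24,0],0],[-1,[-2,25.8,0],0],[-1,[-2,25.8,0],0],[-1,[-2,25.8,0],0]]'
python3 -m creep '[[-1,[0,0,2],0],[-1,[0,0,4],0],[-1,[0,0,6],0],[-1,[0,0,7],0],[-1,[0.5,0,7],0],[-1,[1.5,0,7],0],[-1,[3,0,7],0],[-1,[4,0,7],0],[-1,[4,0,7],0],[-1,[4,0,7],0]]'
python3 -c "
from chk import *
to([446,-337,90],-13.7)"
```

```text
clock: 24.95
eef_pos: [396.8, -325.1, 160.2]
eef_rot: [-3.141, 0.0, -0.245]
wrist_force: [-0.6, 0.3, -3.6]
finger_gap: 39.6
finger_force: 25.0
clock: 25.95
eef_pos: [436.2, -334.5, 90.6]
eef_rot: [-3.142, 0.0, -0.243]
wrist_force: [-1.0, 0.2, -2.6]
finger_gap: 39.9
finger_force: 25.0
t 25.95 pos [ 436.2 -334.5   90.6] head -13.9 shift cm [1.01 0.01 0.06] roll -0.04 j6 1.09 F [-1.   0.2 -2.6] gap 39.9 ff 25.0
```

```bash
python3 -m creep '[[-1,[0,0,0],0],[-1,[0.5,0,0],0],[-1,[1,0,0],0],[-1,[1.2,0,0],0],[-1,[1.3,0,0],0],[-1,[1.3,0,0],0]]' 3
python3 -m creep '[[-1,[0.15,0,0],0],[-1,[0.3,0,0],0],[-1,[0.3,0,0],0]]' 3
python3 -m creep '[[-1,[0.15,0,0],0],[-1,[0.3,0,0],0],[-1,[0.3,0,0],0]]' 3
python3 -c "
from chk import *
to([446,-337,90],-13.7)"
```

```text
clock: 26.55
eef_pos: [448.8, -337.7, 90.3]
eef_rot: [-3.141, 0.0, -0.243]
wrist_force: [-0.5, -0.4, -2.9]
finger_gap: 39.8
finger_force: 3.0
clock: 26.85
eef_pos: [451.8, -338.5, 90.5]
eef_rot: [3.142, -0.0, -0.243]
wrist_force: [-0.4, -0.0, -2.2]
finger_gap: 39.8
finger_force: 3.0
clock: 27.15
eef_pos: [454.8, -339.2, 90.5]
eef_rot: [3.142, -0.0, -0.243]
wrist_force: [-0.6, -0.0, -2.3]
finger_gap: 40.0
finger_force: 3.0
t 27.15 pos [ 454.8 -339.2   90.5] head -13.9 shift cm [-0.9  -0.    0.05] roll -0.05 j6 1.11 F [-0.6 -0.  -2.3] gap 40.0 ff 3.0
```

```bash
python3 -m creep '[[-1,[0,0,0],0],[-1,[0,0,0],0],[-1,[0,0,0],0],[-1,[-1.5,0,0],0],[-1,[-3,0,0],0],[-1,[-5,0,0],0],[-1,[-5,0,-2],0],[-1,[-5,0,-5],0],[-1,[-5,0,-7],0],[-1,[-5,0,-7],0],[-1,[-5,0,-7],0]]' 25
cat > sil.py <<'E'
from chk import *
to([478.3,-79.3,160],-13.7)
I=manip.camera('side')[:,:,::-1].astype(int); s=manip.read_state()
u=np.array([np.cos(s['eef_rot'][2]),np.sin(s['eef_rot'][2]),0]);v=np.array([-u[1],u[0],0]);z=np.array([0,0,1]);G=s['eef_pos']+5*z
p=pix('side',[G+a*u-20*v+b*z for a in(-20,20) for b in(-50,20)]);print('upright L bot/top, R bot/top',p.round(0).tolist())
x0,y0=int(p[:,0].min())-25,int(p[:,1].min())-14
q=I[y0:y0+70,x0:x0+80];m=(abs(q[...,1]-q[...,2])<25)&(q.min(2)>100)
for r in range(0,70,2):print(y0+r,x0,''.join('#' if x else '.' for x in m[r]))
E
python3 sil.py
```

```text
clock: 28.25
eef_pos: [405.9, -327.0, 159.8]
eef_rot: [-3.141, 0.0, -0.243]
wrist_force: [0.2, 0.6, -3.6]
finger_gap: 39.5
finger_force: 25.0
t 28.25 pos [ 405.9 -327.   159.8] head -13.9 shift cm [ 1.060e+00 -2.578e+01 -2.000e-02] roll -0.05 j6 1.07 F [ 0.2  0.6 -3.6] gap 39.5 ff 25.0
upright L bot/top, R bot/top [[270.0, 364.0], [266.0, 334.0], [297.0, 365.0], [295.0, 335.0]]
319 240 .......####.....................................................................
321 240 .......#####......................................#####.........................
323 240 ..................................................#####.........................
325 240 ...............#####.....................####...................................
327 240 ...............####.....................#####...................................
329 240 ..........................................##....................................
331 240 #...............................................................................
333 240 ###........................................................##...................
335 240
[... 1695 characters left out ...]
.......................................................................######
375 240 .........................................................................#######
377 240 .........................................................................#######
379 240 .........................................................................#######
381 240 .........................................................................#######
383 240 .........................................................................#######
385 240 .........................................................................#######
387 240 .........................................................................#######
```

The near left edge, (257,347) to (264,368), now gives about 7° of tilt, and the spacer has slid roughly 8 mm in the pads. To square it up I set the lower end gently on the plate with a light grip.

```bash
python3 -m creep '[[-1,[0.2,-3,0],0],[-1,[0.4,-6,0],0],[-1,[0.6,-9,0],0],[-1,[0.8,-12,0],0],[-1,[1,-15,0],0],[-1,[1.3,-18,0],0],[-1,[1.6,-21,0],2],[-1,[1.8,-24,3],0],[-1,[1.8,-25.8,6],0],[-1,[1.8,-25.8,8],0],[-1,[1.8,-25.8,8],0],[-1,[1.8,-25.8,8],0]]'
python3 sil.py
```

```text
clock: 29.5
eef_pos: [485.4, -81.2, 80.2]
eef_rot: [3.142, 0.001, -0.243]
wrist_force: [-0.1, 0.1, -2.7]
finger_gap: 39.6
finger_force: 25.0
t 29.5 pos [485.4 -81.2  80.2] head -13.9 shift cm [-0.74 -0.01 -7.98] roll -0.05 j6 1.57 F [-0.1  0.1 -2.7] gap 39.6 ff 25.0
upright L bot/top, R bot/top [[299.0, 273.0], [297.0, 246.0], [319.0, 273.0], [319.0, 247.0]]
232 272 ................................................................................
234 272 .............#######.#.#............................#...........................
236 272 .............#########################################..........................
238 272 ..............########################################..........................
240 272 ..............##################################.#####..........................
242 272 ..............########################################..........................
244 272 ..............#######################################...........................
246 272 .................##########################.....................................
248 272 .................##
[... 1675 characters left out ...]
.............................................................................
288 272 ................................................................................
290 272 ................................................................................
292 272 ................................................................................
294 272 ................................................................................
296 272 ................................................................................
298 272 ................................................................................
300 272 ................................................................................
```

```bash
python3 -m creep '[[-1,[0,0,0.4],0],[-1,[0,0,0.8],0],[-1,[0,0,1.2],0],[-1,[0,0,1.2],0]]' 4
for i in 1; do :; done
python3 -m creep '[[-1,[0,0,0.2],0],[-1,[0,0,0.4],0],[-1,[0,0,0.4],0]]' 4
python3 -m creep '[[-1,[0,0,0.2],0],[-1,[0,0,0.4],0],[-1,[0,0,0.4],0]]' 4
python3 -m creep '[[-1,[0,0,0.2],0],[-1,[0,0,0.4],0],[-1,[0,0,0.4],0]]' 4
```

```text
clock: 29.95
eef_pos: [485.4, -81.1, 68.0]
eef_rot: [-3.142, 0.001, -0.243]
wrist_force: [0.3, -0.2, -2.9]
finger_gap: 40.2
finger_force: 4.0
clock: 30.25
eef_pos: [485.5, -81.0, 64.2]
eef_rot: [3.142, 0.0, -0.243]
wrist_force: [0.3, 0.3, -2.9]
finger_gap: 39.7
finger_force: 4.0
clock: 30.55
eef_pos: [486.4, -81.2, 60.9]
eef_rot: [-3.142, -0.002, -0.243]
wrist_force: [2.6, -1.5, 3.6]
finger_gap: 39.8
finger_force: 4.0
clock: 30.85
eef_pos: [485.5, -81.0, 56.2]
eef_rot: [3.142, 0.0, -0.243]
wrist_force: [2.7, -0.6, 2.9]
finger_gap: 39.7
finger_force: 4.0
```

Contact came at about 62 mm and it pressed with about 6 N, so it should be flat on the plate now. Firm the grip, lift, check.

```bash
python3 -m creep '[[-1,[0,0,0],0],[-1,[0,0,0],0],[-1,[0,0,0],0],[-1,[0,0,-2],0],[-1,[0,0,-4],0],[-1,[-0.2,0,-7],0],[-1,[-0.2,0,-10.5],0],[-1,[-0.2,0,-10.5],0],[-1,[-0.2,0,-10.5],0],[-1,[-0.2,0,-10.5],0]]' 30
python3 sil.py
```

```text
clock: 31.85
eef_pos: [482.8, -80.3, 159.8]
eef_rot: [3.142, 0.003, -0.243]
wrist_force: [-0.1, 1.4, -3.0]
finger_gap: 39.8
finger_force: 30.0
t 31.85 pos [482.8 -80.3 159.8] head -13.9 shift cm [-0.46  0.01 -0.02] roll -0.05 j6 1.57 F [-0.1  1.4 -3. ] gap 39.8 ff 30.0
upright L bot/top, R bot/top [[295.0, 243.0], [294.0, 213.0], [317.0, 243.0], [317.0, 213.0]]
198 268 .............###########################################........................
200 268 .............###########################################........................
202 268 .............####################################..#####........................
204 268 ..............##########################################........................
206 268 ..............##########################################........................
208 268 ......................##########################....###.........................
210 268 ......................#######################...................................
212 268 ......................#######################...................................
214 268 ................
[... 1678 characters left out ...]
.............................................................................
254 268 ................................................................................
256 268 ................................................................................
258 268 ................................................................................
260 268 ................................................................................
262 268 ................................................................................
264 268 ................................................................................
266 268 ................................................................................
```

The silhouette is now straight: left edge 290→291 over 36 rows, flat bottom at row 245. Let it settle and hand in.

```bash
python3 -m creep '[[-1,[0,0,0],0],[-1,[0,0,0],0],[-1,[0,0,0],0],[-1,[0,0,0],0]]' 30
python3 -c "
from cell import manip
print(manip.sign_off())"
```

```text
clock: 32.3
eef_pos: [483.7, -80.6, 161.3]
eef_rot: [3.142, 0.0, -0.243]
wrist_force: [-0.4, -0.7, -3.0]
finger_gap: 40.1
finger_force: 30.0
the job is handed in; nothing more can be done
None
```

I handed the job in at 32.3 s; the hand-in gave no verdict. The toggle is at its on stop, the deep end went about 24 mm onto the gauge pin, and the spacer is held still and upright, deep hole up, with its centre about 145 mm above the bench over the plate's middle.

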